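Refit the burner valve knob and hold it pressed

ROBOT

A 6-joint arm with a two-finger parallel gripper is mounted at the origin on the work surface. World frame = base frame: x ahead of the robot, y to its left, z up, the work surface at z = 0. Lengths are in mm, angles in rad, forces in N, time in s.
With the tool pointing down it reaches from about 325 to 900 mm from the base axis. Payload 6.1 kg.
Tool frame: the origin (TCP) lies on the centre line of the jaws, within the pads' length; the fingertips stand 11 mm ahead of it and the grasp point (between the pads) lies 8 mm behind it; x points along the fingers, z is the direction in which the jaws open and shut, and the axes are right-handed (so a half turn about x gives the same grasp; the last joint's range is limited). The gripper opens to 85 mm and grips with 20 to 120 N. Pads are 22 mm wide; open, the fingers measure 114 mm over their backs; the gripper's body (76 mm by 85 mm) begins 54 mm behind the grasp point. The pads swing forward as they close: fully open they stand 13 mm farther back than shut.
Start: joints at [-0.126, 0.22, 1.526, -0, 1.395, -0.126], TCP at [624.993, -0.003, 242.3] pointing down, gripper open.
Joint ranges: [-2.98, 2.98], [-0.91, 2.08], [0.09, 2.57], [-1.24, 4.39], [0.2, 2.65], [-2.68, 2.68]. Speed limits (rad/s): [2.57, 2.57, 3.01, 3.14, 3.14, 3.14].

INTERFACE

Orientations are given as a unit quaternion [x, y, z, w].
In Python, from cell import robot, camera, calibration gives the robot as it stands.
- The arm moves only by the tool move_arm, never from a script. Its argument "plan" is a list of rows, each a list of 5 numbers: the shift along the tool's x, y, z in m, then the turn about the tool's x in rad, then the finger opening in m, from 0 to 0.0854. A call has 1 to 8 rows; each row shifts and turns the commanded pose from where the row before left it, along the tool's axes as they then stand; what a row does not reach is not made up. A row lasts 1/12 s, in which the tool goes at most 41.7 mm and 7.16 degrees, less where a joint would pass 70% of its speed; a pose out of reach is approached as far as the arm can. A call with a gripper value outside its range is refused whole. The fingers move at their own pace and stop on an object; the grip force is fixed at half the most. Time passes only in rows, so rows that do not move let the fingers close. It gives the time, the measured TCP pose, the force and the opening at its end, in the units of the state.
- robot.sense(): the state, without advancing time (a new reading comes with each control period).
- camera(name): name is "scene" or "side" or "wrist"; returns (picture, depth): 480x640x3 uint8, red, green, blue; 480x640 float32, mm along the optical axis (not along the pixel's ray), 0 where there is no reading.
- calibration(name): a dict with "K" (3x3 intrinsics, pixels), "R" (3x3) and "t" (3): a world point X has camera coordinates R X + t. Camera axes: x right, y down, z forward; pixel columns grow to the right and rows downward; lengths in mm; the calibration is good to about 2 mm. The wrist camera is an equidistant fisheye: a pixel r from the principal point sees the ray r / f radians off the axis. A picture is of the moment at which its call begins: read the wrist's pose just before it. calibration takes no time and is no camera call; for the wrist camera it gives the pose at the moment of the call.
- robot.hand_in(): hands the job in, once; it reports no verdict.
The state is a dict: "time": time; "joint_positions": joint angles; "qvel": joint speeds; "joint_torque": joint torques, N m; "eef_pos": TCP position; "eef_rot": TCP orientation; "contact_force": force on the tool from outside, world axes, zero at the start; "moment": the same for the moment, N m; "finger_gap": finger opening in mm.
Only numpy, scipy, OpenCV 4.12 (cv2) and the standard library are available. Lean on these libraries where they do the work, as an engineer would, in place of code of your own. Each camera call takes 0.05 s, during which the arm holds its last target.

TASK

Take the black control knob out of the trinket dish, turn it so that the flat in its bore matches the flat on the valve's D-shaped stem, and push it fully home on the stem. Then keep pressing it, as for lighting a kiln burner, so that the spring-loaded stem stays pushed all the way down, and finish while still holding it down. Do not turn the valve stem, and leave the jar, the teacup and the stirring stick where they are.

Things in the scene. Friction and masses are not known exactly. Their poses are not given: they have to be found in the camera images.
- knob_bar (a point): Centre of the finger bar of the loose black knob (0.06 to 0.12 kg) lying bore-down in the dish; on the knob's axis, 32 mm above its underside. The bar is upright, 12 mm thick (y), from 18 to 46 mm above the underside, x = -20 to +27 mm: sides parallel to +16 mm, then a taper to a pointed nose. z: knob axis, up; +x: along the bar to the nose.
- knob_bore (a point): Centre of the knob's underside, axes as the bar's. Round skirt of 46 mm diameter, 18 mm high. In the underside a blind D bore, 16 mm deep, 20 mm diameter, its flat on the +x side (under the nose), square to x, 5.5 mm from the axis; mouth chamfered 1 mm.
- pointer_tip (a point): Tip of the pointed nose of the knob's bar, 27 mm from the knob's axis along its +x, 32 mm above the underside.
- stem_shoulder (a point): On the axis of the valve's steel D stem, at the 30 mm shoulder disc where the knob's underside rests when fully home. z up; +x square out of the stem's flat. The stem stands 15 mm above this point: 18 mm diameter, flat 4.5 mm from the axis, top chamfered; 1 mm clearance in the bore. The knob fits only with its nose on the flat's side. Sinks with the stem; unpressed 72 mm above the cart top.
- valve: Fixed burner valve: brass block 66 x 66 mm, top 55 mm above the cart top, two pipe stubs along y, on a steel base 100 x 120 mm; origin at the centre of its underside, on the stem's axis.
- stem_press (a joint): How far the spring-loaded stem is pushed down: 0 released, 0.007 m fully down on its hard stop. It takes about 6 N to start it moving and about 10 N at the stop.
- collar (a joint): Turn of the valve stem with its collar about the vertical, rad, counter-clockwise positive from above; stiff (0.15 N m), free of any end stop within about 0.5 rad of where it starts. It is set anywhere at the start and is to stay so.
- collar_nib (a point): Outer top edge of the small raised nib on the aluminium collar (52 mm diameter) under the stem, 35 mm from the axis on the side of the stem's flat; it turns with the stem but does not sink.
- dish: Shallow round stoneware dish, 124 mm across the rim, 16 mm high, inner floor 5 mm above the cart top, about 0.35 kg; origin at the centre of its underside. The knob lies in it.
- jar: White porcelain lidded jar, 92 mm wide, 118 mm high, standing on the plywood ware board (12 mm thick) clamped to the far edge; origin at the centre of its underside. Leave alone.
- cup: Copper-red teacup, 80 mm wide, 68 mm high; origin at the centre of its underside. Leave alone.
- stick: Flat wooden stirring stick, 200 x 16 x 8 mm, lying along its x; origin at the centre of its underside. Leave alone.
Not all that is in view belongs to the job. What is shaped like the valve but green is not meant. Of the things shaped like the part that bears knob_bar, the black one is meant.

How it is judged (in metres and radians):
On the way, in this order (a step that is already met when the one before it is completed fails the run):
1. the knob is lifted clear of the dish (height (world z) of knob_bar above 0.075 m), for 0.1 s.
2. the knob sits fully home on the D stem, nose on the side of the flat (z of knob_bar in the frame of stem_shoulder between 0.029 and 0.035 m and horizontal distance between knob_bar and stem_shoulder below 0.003 m and x of pointer_tip in the frame of stem_shoulder above 0.02 m and y of pointer_tip in the frame of stem_shoulder between -0.007 and 0.007 m and angle between knob_bar's own z axis and vertical below 0.12 rad), for 0.1 s.
At the end, for the whole second after the job is handed in: The knob is home on the stem (underside within 3 mm of the shoulder, axis within 3 mm, nose within about 15 degrees of the flat's direction, upright within 7 degrees) and the stem is held at least 4.5 mm of its 7 mm down against its spring through the last second (all of step 2 and value of joint stem_press above 0.0045 m); the arm keeps its last pose, push and grip.
It fails at once if the valve stem is turned by more than about 20 degrees (distance of collar_nib from where it was at the start of the episode above 0.0125 m).
It fails at once if the jar is moved by more than 3 cm or tipped (distance of jar from where it was at the start of the episode above 0.03 m or angle between jar's own z axis and vertical above 0.5 rad).
It fails at once if the teacup is moved by more than 3 cm or tipped (distance of cup from where it was at the start of the episode above 0.03 m or angle between cup's own z axis and vertical above 0.5 rad).
It fails at once if the stirring stick is moved by more than 3 cm or tipped (distance of stick from where it was at the start of the episode above 0.03 m or angle between stick's own z axis and vertical above 0.5 rad).
It also fails if it takes over 40 s, if anything falls off the work surface, if the arm or the gripper's body presses on something with over 40 N, if the wrist force passes 120 N, or if a joint passes its speed limit or range.

## Working session

There is one attempt and no reset: what is moved stays moved. The work goes in short steps, Python scripts to look and compute and a tool call to move; the robot and the scene stay as the last step left them, time stands still between calls to the robot, and variables do not carry over. Pictures are saved under pics/ and viewed, and the job is handed in when it is done.

Besides the shell and the picture viewer there is one more tool, called after "Request:" by a JSON object that holds its "method" and its "body". move_arm: Moves the arm, as the interface text tells. Its arguments: {"type":"object","properties":{"plan":{"type":"array","items":{"type":"array","items":{"type":"number"}}}},"required":["plan"]}

```bash
mkdir -p pics; ls; python3 - <<'E'
from cell import robot,camera,calibration
import cv2,numpy as np
s=robot.sense();print(s['time'],s['eef_pos'],s['eef_rot'],s['finger_gap'])
for n in ['scene','side','wrist']:
    c=calibration(n);print(n,np.round(c['K'],1).tolist(),np.round(c['R'],4).tolist(),np.round(c['t'],1))
    p,d=camera(n);cv2.imwrite(f'pics/{n}0.png',p[:,:,::-1]);np.savez(f'{n}0.npz',p=p,d=d,**c)
E
```

```text
pics
0.0 [6.24418280e+02 6.13704611e-02 2.41195865e+02] [8.83397312e-05 7.07789441e-01 8.35901352e-05 7.06423451e-01] 85.63747685834278
scene [[445.5, 0.0, 316.1], [0.0, 445.5, 250.6], [0.0, 0.0, 1.0]] [[0.5393, 0.842, 0.0153], [0.6844, -0.4277, -0.5906], [-0.4907, 0.329, -0.8068]] [-265.1 -339.7 1155.8]
side [[467.2, 0.0, 324.9], [0.0, 467.2, 240.3], [0.0, 0.0, 1.0]] [[0.9622, -0.2721, -0.0102], [-0.1613, -0.5396, -0.8263], [0.2194, 0.7968, -0.5631]] [-527.8  124.5  932.7]
wrist [[371.6, 0.0, 315.9], [0.0, 371.6, 238.2], [0.0, 0.0, 1.0]] [[1.0, -0.001, -0.0025], [-0.0002, -0.9491, 0.3149], [-0.0027, -0.3149, -0.9491]] [-622.5  -40.   379.9]
```

View pics/scene0.png

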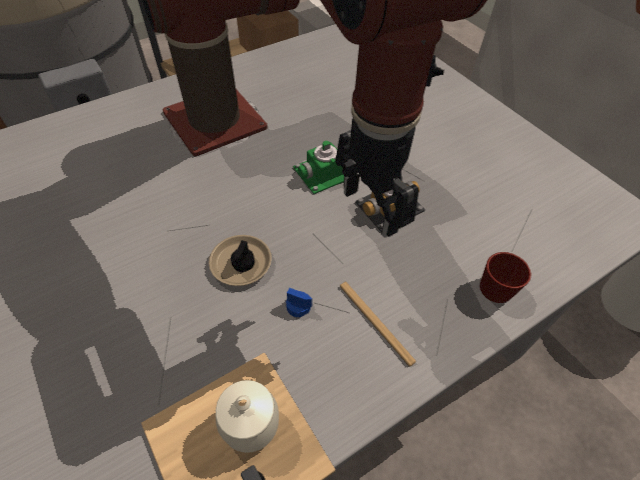

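View pics/side0.png

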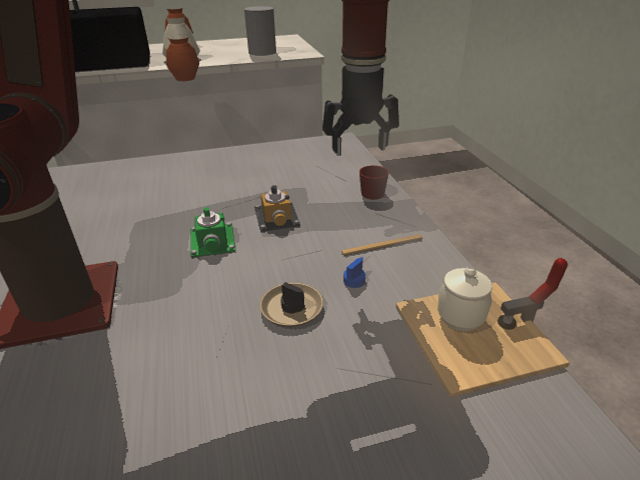

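View pics/wrist0.png

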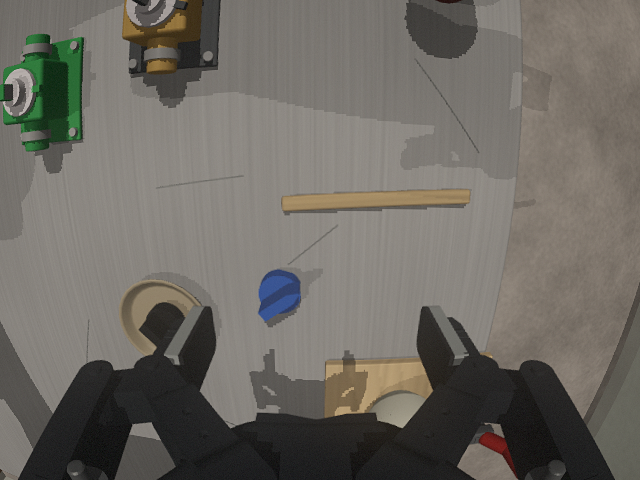

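Scene: the black knob is in the dish at (240,260). The brass valve is partly hidden at (388,208) in scene, but visible in side at (277,208). Next I'll back-project these using depth.

```bash
cat > h.py <<'E'
import numpy as np,cv2
def load(n): return np.load(n+'.npz')
def ray(c,u,v,fish=False):
    K,R,t=c['K'],c['R'],c['t']
    a=np.stack([(np.asarray(u,float)-K[0,2])/K[0,0],(np.asarray(v,float)-K[1,2])/K[1,1]],-1)
    if fish:
        th=np.linalg.norm(a,axis=-1,keepdims=True);s=np.where(th>1e-9,np.tan(th)/np.maximum(th,1e-9),1);a=a*s
    d=np.concatenate([a,np.ones(a.shape[:-1]+(1,))],-1)
    return -R.T@t, d@R      # origin, dirs (depth-scaled)
def pts(c,fish=False):
    v,u=np.mgrid[0:480,0:640];o,d=ray(c,u,v,fish)
    P=o+d*c['d'][...,None];P[c['d']<=0]=np.nan;return P
def plane(c,u,v,z,fish=False):
    o,d=ray(c,u,v,fish);return o+d*((z-o[2])/d[...,2])[...,None]
def proj(c,X,fish=False):
    q=np.asarray(X)@c['R'].T+c['t'];a=q[...,:2]/q[...,2:]
    if fish:
        r=np.linalg.norm(a,axis=-1,keepdims=True);a=a*np.arctan(r)/np.maximum(r,1e-9)
    return a*c['K'][0,0]+c['K'][:2,2]
def crop(c,x0,y0,x1,y1,f,name):
    cv2.imwrite('pics/'+name,cv2.resize(np.ascontiguousarray(c['p'][y0:y1,x0:x1,::-1]),None,fx=f,fy=f,interpolation=cv2.INTER_CUBIC))
E
python3 - <<'E'
from h import *
for n,rs in [('scene0',{'dish':(200,225,285,300),'valve':(345,170,440,240)}),('side0',{'dish':(250,270,335,335),'valve':(245,175,310,240)}),('wrist0',{'dish':(110,270,225,370),'valve':(115,0,225,85)})]:
    c=load(n);fish=n[0]=='w';P=pts(c,fish)
    for k,(x0,y0,x1,y1) in rs.items():
        crop(c,x0,y0,x1,y1,5,f'{n}_{k}.png')
        p=c['p'][y0:y1,x0:x1].astype(int);Q=P[y0:y1,x0:x1]
        if k=='dish': m=(p.max(-1)<45)&(Q[...,2]>8)&(Q[...,2]<80)
        else: m=(Q[...,2]>12)&(Q[...,2]<110)
        q=Q[m];print(n,k,m.sum(),np.round(np.nanmedian(q,0),1),np.round(np.nanpercentile(q,[1,99],axis=0),1).tolist())
        if k=='dish':
            t=q[q[:,2]>48];print('top',len(t),t.mean(0) if len(t) else '')
E
```

```text
scene0 dish 467 [ 455.2 -145.2   25.2] [[427.8, -164.3, 8.7], [468.0, -124.1, 53.3]]
top 116 [ 448.04961555 -144.77495578   51.03235337]
scene0 valve 411 [484.6 153.   40.3] [[445.7, 134.3, 12.5], [522.4, 266.1, 63.9]]
side0 dish 435 [ 439.1 -159.3   26.1] [[420.8, -167.7, 8.6], [459.7, -136.3, 52.0]]
top 37 [ 442.1275906  -152.72710716   50.21634153]
side0 valve 895 [471.1 169.   48.8] [[441.4, 131.0, 12.6], [507.5, 229.8, 88.1]]
wrist0 dish 537 [ 444.4 -133.3   32.4] [[428.3, -149.7, 8.9], [463.1, -120.8, 50.9]]
top 77 [ 439.97632915 -139.86110826   49.68541234]
wrist0 valve 4257 [483.7 174.   51.9] [[445.8, 134.1, 14.2], [509.6, 202.3, 76.6]]
```

Request:
{"method": "move_arm", "body": {"plan": [[0,0.025,-0.018,0,0.0854],[0,0.025,-0.018,0,0.0854],[0,0.025,-0.018,0,0.0854],[0,0.025,-0.018,0,0.0854],[0,0.025,-0.018,0,0.0854],[0,0.025,-0.018,0,0.0854],[0,0.025,-0.018,0,0.0854],[0,0.025,-0.018,0,0.0854]]}}

```text
time: 0.82
eef_pos: [479.8, 201.0, 242.1]
eef_rot: [0.0, 0.707, -0.0, 0.707]
contact_force: [1.0, 0.0, -0.4]
finger_gap: 85.3
```

```bash
cat > snap.py <<'E'
import sys
from cell import robot,camera,calibration
import cv2,numpy as np
k=sys.argv[1]
for n in sys.argv[2:]:
    s=robot.sense();c=calibration(n);p,d=camera(n);cv2.imwrite(f'pics/{n}{k}.png',p[:,:,::-1]);np.savez(f'{n}{k}.npz',p=p,d=d,**c)
print(s['time'],np.round(s['eef_pos'],1),np.round(s['eef_rot'],4),np.round(s['contact_force'],1),s['finger_gap'],np.abs(s['qvel']).max())
E
python3 snap.py 1 scene wrist
```

```text
0.8667 [476.8 204.9 242. ] [2.000e-04 7.081e-01 1.900e-03 7.061e-01] [-1.3  4.2 -0.2] 85.49726235873432 0.11901438658522824
```

View pics/wrist1.png

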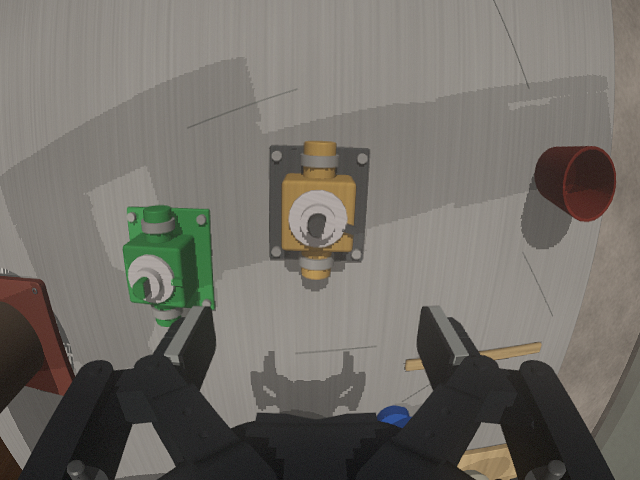

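Wrist view: brass valve at about (318,220), green decoy at (150,280). I'll zoom in with the arm at rest.

```bash
python3 snap.py 2 wrist side; python3 snap.py 3 wrist; python3 -c "
from h import *
c=load('wrist3');crop(c,275,180,365,250,8,'w3v.png')"
```

```text
0.9667 [479.8 201.5 242.2] [-0.0012  0.7072  0.0012  0.707 ] [ 0.7 -0.4 -0.4] 85.13493694171046 0.04573751110026313
1.0167 [480.7 200.5 242.3] [-9.000e-04  7.070e-01  6.000e-04  7.072e-01] [ 0.6 -0.2 -0.2] 85.93562635810102 0.03406269822079047
```

View pics/w3v.png

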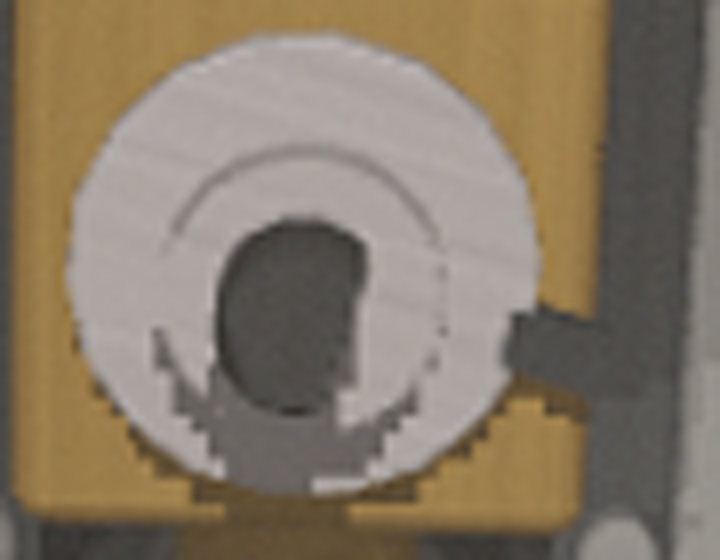

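```bash
python3 - <<'E'
from h import *
for n in ['wrist3','side2','scene1']:
    fish=n[0]=='w';c=load(n);P=pts(c,fish)
    near=np.hypot(P[...,0]-480,P[...,1]-172)<60
    z=P[...,2]
    print(n,'hist',{k:int((near&(z>k)&(z<=k+2)).sum()) for k in range(50,94,2)})
    m=near&(z>83)&(z<91);q=P[m];print('stemtop',m.sum(),q.mean(0),(q.min(0)+q.max(0))/2,np.ptp(q,axis=0))
    if len(q)>10: 
        (ctr,wh,a)=cv2.minAreaRect(q[:,:2].astype(np.float32));print(ctr,wh,a)
    p=c['p'].astype(int)
    m2=near&(z>57)&(z<80)&(p.min(-1)>110)&(np.ptp(p,axis=-1)<40)
    print('collar white',m2.sum(),np.median(z[m2]))
    r=P[near&(z>57)&(z<82)]; 
    if fish:
        w=P[m2&(np.abs(z-np.median(z[m2]))<3)];ctr=(w.min(0)+w.max(0))/2;print('collar ctr',ctr,np.ptp(w,axis=0))
        d=r[:,:2]-ctr[:2];R=np.hypot(*d.T);s=R>28;print('nib pts',s.sum(),np.median(r[s],0),np.c_[np.degrees(np.arctan2(d[s,1],d[s,0])),R[s],r[s,2]].round(1)[:40].tolist())
E
```

```text
wrist3 hist {50: 130, 52: 1348, 54: 518, 56: 25, 58: 1127, 60: 583, 62: 12, 64: 18, 66: 12, 68: 136, 70: 475, 72: 27, 74: 9, 76: 12, 78: 9, 80: 9, 82: 34, 84: 197, 86: 77, 88: 0, 90: 0, 92: 0}
stemtop 298 [474.77774918 201.16689145  85.38952661] [475.20632346 200.29562773  85.26864921] [14.52307692 16.92417959  4.49500269]
(475.10223388671875, 200.25823974609375) (16.88822364807129, 14.430891036987305) 87.98587036132812
collar white 2020 60.09286334664631
collar ctr [476.13336815 199.96259852  60.18271059] [51.45331723 50.77635286  5.75665719]
nib pts 76 [506.43415196 190.20260789  59.51650623] [[-11.1, 28.3, 57.2], [-11.7, 28.2, 59.5], [-11.6, 29.1, 59.2], [-11.9, 30.2, 57.8], [-11.7, 31.1, 57.6], [-12.9, 28.3, 60.7], [-13.4, 29.4, 58.9], [-12.5, 30.1, 60.0], [-12.3, 31.0, 59.6], [-12.6, 32.1, 58.2], [-11.5, 32.7, 59.9], [-11.8, 33.8, 58.6], [-11.3, 34.5, 59.1], [-15.1, 28.7, 59.8], [-15.0, 29.6, 59.1], [-14.1, 30.3, 60.1], [-14.2, 31.3, 59.0], [-14.0, 32.2, 58.7], [-13.2, 32.9, 59.7], [-12.7, 33.8, 59.9], [-12.6, 34.7, 59.5], [-17.6, 28.1, 59.4], [-16.4, 28.8, 60.8], [-16.7, 29.9, 
[... 531 characters left out ...]
473.87018947 197.77129421  86.55818654] [474.55052972 196.54333891  85.9681311 ] [13.75352634 21.69917217  5.36909659]
(473.5309143066406, 197.95323181152344) (21.915876388549805, 11.996652603149414) 72.38218688964844
collar white 87 62.41136986301433
scene1 hist {50: 29, 52: 59, 54: 156, 56: 68, 58: 47, 60: 111, 62: 66, 64: 9, 66: 9, 68: 12, 70: 31, 72: 39, 74: 10, 76: 5, 78: 11, 80: 3, 82: 7, 84: 6, 86: 22, 88: 12, 90: 1, 92: 0}
stemtop 44 [479.5295074  199.73283349  86.7998504 ] [478.54736805 199.70147447  86.10385404] [13.2443282  17.33531817  5.64542152]
(478.92657470703125, 200.63768005371094) (16.81670379638672, 12.877668380737305) 75.63461303710938
collar white 155 62.111052407413126
```

```bash
python3 - <<'E'
from h import *
from scipy.optimize import least_squares
c=load('wrist3');P=pts(c,True);z=P[...,2]
near=np.hypot(P[...,0]-476,P[...,1]-200)<45
def circ(xy):
    r=least_squares(lambda p:np.hypot(xy[:,0]-p[0],xy[:,1]-p[1])-p[2],[*xy.mean(0),20],loss='soft_l1').x;return r
# stem top via plane z=87 from depth mask
m=(near&(z>82)).astype(np.uint8)
cn=max(cv2.findContours(m,0,cv2.CHAIN_APPROX_NONE)[0],key=cv2.contourArea)[:,0]
q=plane(c,cn[:,0],cn[:,1],87.,True)[:,:2];print('D hull',np.ptp(q,axis=0))
def dres(p):
    d=q-p[:2];R=np.hypot(*d.T)-p[3];u=d@[np.cos(p[2]),np.sin(p[2])]-p[4]
    return np.maximum(R,u)
best=min((least_squares(dres,[*q.mean(0),a,8.5,4.5],loss='soft_l1') for a in np.radians([-60,-30,-15,0,30])),key=lambda r:r.cost)
print('D fit',best.x[:2],np.degrees(best.x[2]),best.x[3:],best.cost)
# shoulder
m=near&(np.abs(z-71)<2.5);s=P[m];print('shoulder n',m.sum(),s.mean(0))
# collar outer edge
p=c['p'].astype(int);w=(near&(np.abs(z-60)<3.5)&(p.min(-1)>110)).astype(np.uint8)
cn=max(cv2.findContours(w,0,cv2.CHAIN_APPROX_NONE)[0],key=cv2.contourArea)[:,0]
q2=plane(c,cn[:,0],cn[:,1],np.median(z[w>0]),True)[:,:2];cc=circ(q2);print('collar',cc)
for ctr in (cc[:2],best.x[:2]):
    r=P[near&(z>56.8)&(z<66)];d=r[:,:2]-ctr;R=np.hypot(*d.T);k=(R>28.5)&(R<36.5)
    print('nib',k.sum(),d[k].mean(0),np.degrees(np.arctan2(*d[k].mean(0)[::-1])),cv2.minAreaRect(r[k,:2].astype(np.float32)))
E
```

```text
D hull [444.19236739 293.34075281]
D fit [ -354623.95406936 -1903936.03408422] 20789.063716215554 [ 1936766.92215747 -1909344.06022833] 25312.75367864214
shoulder n 628 [477.11537218 201.56937622  70.60745678]
collar [475.98253256 200.83139884  24.07888865]
nib 76 [ 30.14333932 -10.58682486] -19.352094014349703 ((506.0481872558594, 190.29376220703125), (7.867445945739746, 7.500539302825928), 73.21993255615234)
nib 0 [nan nan] nan ((0.0, 0.0), (0.0, 0.0), 0.0)<stdin>:24: RuntimeWarning: Mean of empty slice.
  ret = um.true_divide(
```

Request:
{"method": "move_arm", "body": {"plan": [[0,-0.039,-0.005,0,0.0854],[0,-0.039,-0.005,0,0.0854],[0,-0.039,-0.005,0,0.0854],[0,-0.039,-0.005,0,0.0854],[0,-0.039,-0.005,0,0.0854],[0,-0.039,-0.004,0,0.0854],[0,-0.039,-0.004,0,0.0854],[0,-0.037,-0.002,0,0.0854]]}}

```text
time: 1.73
eef_pos: [445.2, -113.4, 242.5]
eef_rot: [0.001, 0.707, -0.001, 0.707]
contact_force: [0.8, -0.7, 0.1]
finger_gap: 85.4
```

```bash
python3 snap.py 4 scene side; python3 snap.py 5 scene wrist;python3 snap.py 6 wrist
```

```text
1.7833 [ 445.1 -119.4  242.6] [ 2.000e-04  7.071e-01 -4.000e-03  7.071e-01] [-0.4 -5.4 -0.3] 85.15235103116314 0.174033766334858
1.8833 [ 445.6 -113.7  242.3] [ 0.0024  0.7072 -0.0027  0.707 ] [ 0.8  0.7 -0.5] 85.2856578454828 0.06906973489512155
1.9333 [ 445.7 -112.   242.2] [ 0.0018  0.7072 -0.0016  0.707 ] [-0.6 -0.4 -0.6] 85.21659651191594 0.05530091722438581
```

View pics/wrist6.png

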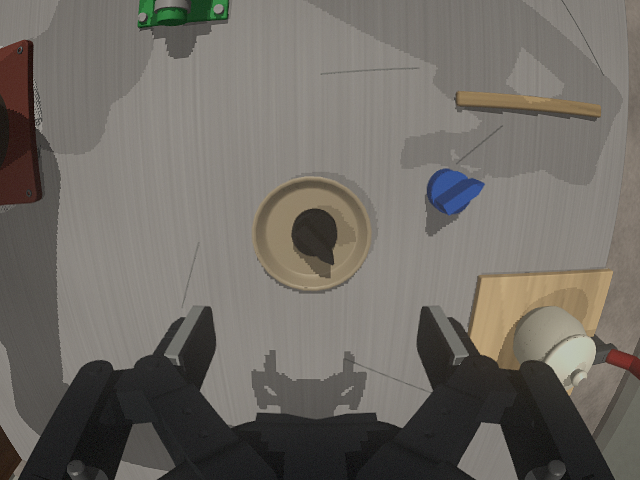

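Knob at (317,232) in the wrist view, nose toward (332,262), clear in the dish. I'll crop the knob and valve in every view and fix the D fit by excluding the fingers' depth.

```bash
python3 - <<'E'
from h import *
from scipy.optimize import least_squares
c=load('wrist3');P=pts(c,True);z=P[...,2]
near=np.hypot(P[...,0]-476,P[...,1]-200)<45
m=(near&(z>82)&(z<92)).astype(np.uint8)
cn=max(cv2.findContours(m,0,cv2.CHAIN_APPROX_NONE)[0],key=cv2.contourArea)[:,0]
q=plane(c,cn[:,0],cn[:,1],87.,True)[:,:2];print('D hull',np.ptp(q,axis=0),q.mean(0))
def dres(p):
    d=q-p[:2];R=np.hypot(*d.T)-p[3];u=d@[np.cos(p[2]),np.sin(p[2])]-p[4]
    return np.maximum(R,u)
best=min((least_squares(dres,[*q.mean(0),a,8.5,4.5],loss='soft_l1') for a in np.radians([-60,-30,-15,0,30])),key=lambda r:r.cost)
print('D fit',best.x[:2],np.degrees(best.x[2]),best.x[3:],best.cost)
crop(load('wrist6'),270,190,360,280,6,'w6k.png')
crop(load('scene5'),355,170,435,235,8,'s5v.png')
crop(load('side4'),245,180,310,235,8,'d4v.png')
E
```

```text
D hull [14.37287094 17.40720834] [475.09777666 201.66607455]
D fit [476.28754207 201.16000913] -21.194234713548425 [8.61793983 4.08264759] 3.301385794784297
```

View pics/w6k.png

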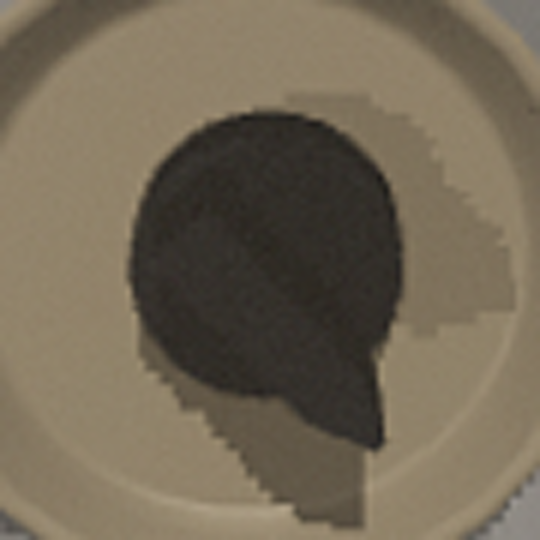

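View pics/s5v.png

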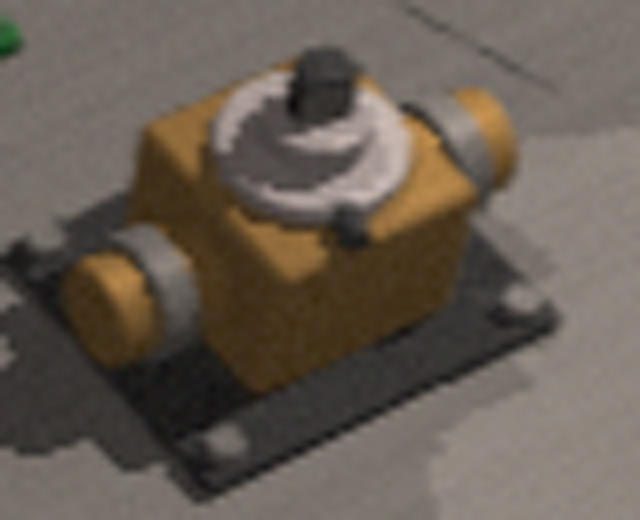

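View pics/d4v.png

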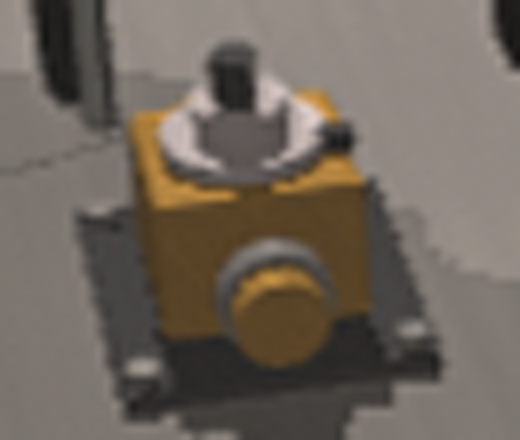

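```bash
python3 - <<'E'
from h import *
for n in ['wrist6','wrist5','scene5','side4']:
    fish=n[0]=='w';c=load(n);P=pts(c,fish);z=P[...,2];p=c['p'].astype(int)
    near=(np.hypot(P[...,0]-445,P[...,1]+148)<45)&(z<70)
    d=near&(p.max(-1)<75)&(z>7)
    print(n,d.sum(),{k:int((d&(z>k)&(z<=k+3)).sum()) for k in range(5,60,3)})
    b=P[d&(z>45)];r=cv2.minAreaRect(b[:,:2].astype(np.float32));print(' bar',len(b),b.mean(0),r)
    u,s,vt=np.linalg.svd(b[:,:2]-b[:,:2].mean(0),full_matrices=False);print(' pca',np.degrees(np.arctan2(vt[0,1],vt[0,0])), [np.ptp((b[:,:2])@v) for v in vt])
    t=P[near&(z>11)&(np.ptp(p,axis=-1)>25)];print(' dish',(t.min(0)+t.max(0))/2,np.ptp(t,axis=0))
    if fish:
        m=(d).astype(np.uint8);cn=max(cv2.findContours(m,0,cv2.CHAIN_APPROX_NONE)[0],key=cv2.contourArea)[:,0]
        q=plane(c,cn[:,0],cn[:,1],23.,True)[:,:2]
        ctr=q.mean(0)
        for _ in range(20):
            R=np.hypot(*(q-ctr).T);k=(np.abs(R-23)<2)
            A=np.c_[2*q[k],np.ones(k.sum())];x=np.linalg.lstsq(A,(q[k]**2).sum(1),rcond=None)[0];ctr=x[:2]
        print(' skirt ctr@23',ctr,np.sqrt(x[2]+ctr@ctr),k.sum(),len(q))
        # tip: pixel of lowest corner
        for zz in (51.,):
            qq=plane(c,cn[:,0],cn[:,1],zz,True)[:,:2];i=np.argmax((q-ctr)@np.array([.6,-.8]));print(' tip px',cn[i],qq[i])
E
```

```text
wrist6 1818 {5: 6, 8: 18, 11: 30, 14: 27, 17: 46, 20: 806, 23: 57, 26: 35, 29: 28, 32: 32, 35: 31, 38: 33, 41: 42, 44: 37, 47: 404, 50: 186, 53: 0, 56: 0, 59: 0}
 bar 613 [ 442.84244869 -143.98163127   49.50820553] ((444.0942077636719, -145.9576416015625), (12.686766624450684, 46.59593963623047), 40.649478912353516)
 pca -49.03708032050423 [np.float64(46.581767591229834), np.float64(12.743205300769688)]
 dish [ 421.49841979 -152.77332186   22.09040125] [2.73617651 7.84054645 1.2101309 ]
 skirt ctr@23 [ 442.12431703 -141.3938175 ] 22.945463265103673 120 148
 tip px [332 264] [ 458.89888473 -163.20276081]
wrist5 1829 {5: 6, 8: 27, 11: 23, 14: 30, 17: 43, 20: 814, 23: 57, 26: 27, 29: 35, 32: 33, 35: 28, 38: 36, 41: 34, 44: 38, 47: 412, 50: 186, 53: 0, 56: 0, 59: 0}
 bar 622 [ 442.75195933 -143.92676652   49.45272636] ((444.24969482421875, -145.94943237304688), (13.128748893737793, 46.71759033203125), 41.712791442871094)
 pca -49.2400089503472 [np.float64(46.75460216812144), np.float64(13.15973868571831)]
 dish [ 419.90875582 -149.03586563   21.53723307] [0. 0. 0.]
 skirt ctr@23 [ 442.06
[... 380 characters left out ...]
49121094), 41.768226623535156)
 pca -48.07806807624043 [np.float64(47.818834475260644), np.float64(12.438437036387029)]
 dish [ 447.48850844 -123.22020953   36.49813473] [23.92403844  4.70478953 30.04025532]
side4 565 {5: 13, 8: 31, 11: 22, 14: 25, 17: 26, 20: 36, 23: 101, 26: 29, 29: 23, 32: 25, 35: 27, 38: 22, 41: 31, 44: 23, 47: 31, 50: 77, 53: 23, 56: 0, 59: 0}
 bar 147 [ 442.24462592 -148.36932109   50.65066029] ((443.5118713378906, -147.43820190429688), (14.777630805969238, 48.477027893066406), 42.55234146118164)
 pca -47.17247789500573 [np.float64(48.47793389669209), np.float64(14.782060622490576)]
 dish [ 452.77541502 -143.40342072   32.56307137] [67.60582933 40.17641686 42.62937886]
```

Measurements agree: knob axis is about (442,-142.5), nose yaw about -48.7°, bar top at 50 mm (expected 51), skirt radius 23 ✓, bar 47×12.7 ✓. Next: shift over it, turn and descend partway.

Request:
{"method": "move_arm", "body": {"plan": [[0,-0.0325,-0.004,0,0.0854],[0.02,0,0,-0.12,0.0854],[0.02,0,0,-0.12,0.0854],[0.02,0,0,-0.12,0.0854],[0.02,0,0,-0.12,0.0854],[0.02,0,0,-0.12,0.0854],[0.02,0,0,-0.12,0.0854],[0.02,0,0,0,0.0854]]}}

```text
time: 2.65
eef_pos: [442.3, -141.1, 101.4]
eef_rot: [-0.252, 0.661, 0.252, 0.661]
contact_force: [-0.2, 0.5, 0.5]
finger_gap: 85.2
```

Request:
{"method": "move_arm", "body": {"plan": [[0,0,0,0,0.05],[0,0,0,0,0.05],[0,0,0,0,0.05]]}}

```text
time: 2.9
eef_pos: [442.8, -142.1, 103.3]
eef_rot: [-0.25, 0.661, 0.249, 0.662]
contact_force: [0.9, -0.2, -0.2]
finger_gap: 51.8
```

```bash
python3 snap.py 7 side scene;python3 snap.py 8 wrist; python3 - <<'E'
from h import *
from cell import robot
from scipy.spatial.transform import Rotation as R
s=robot.sense();print(s['eef_pos'],R.from_quat(s['eef_rot']).as_matrix().round(3).tolist(),s['joint_positions'])
crop(load('scene7'),180,150,340,290,4,'s7.png')
E
```

```text
2.95 [ 443.1 -142.5  103.8] [-0.2498  0.6612  0.2487  0.6623] [-0.5  0.2  0.4] 49.96209084663412 0.009431699582439354
3.0 [ 443.2 -142.7  103.9] [-0.2499  0.6611  0.2485  0.6624] [-0.3  0.3 -0.3] 50.178779288941676 0.006094046148328072
[ 443.14837905 -142.80133045  103.89449031] [[0.002, -0.66, 0.752], [-0.001, 0.752, 0.66], [-1.0, -0.003, 0.001]] [-4.81373728e-01 -1.42837056e-02  2.05745125e+00  1.08781334e-05
  1.09562544e+00 -1.20159907e+00]
```

View pics/s7.png

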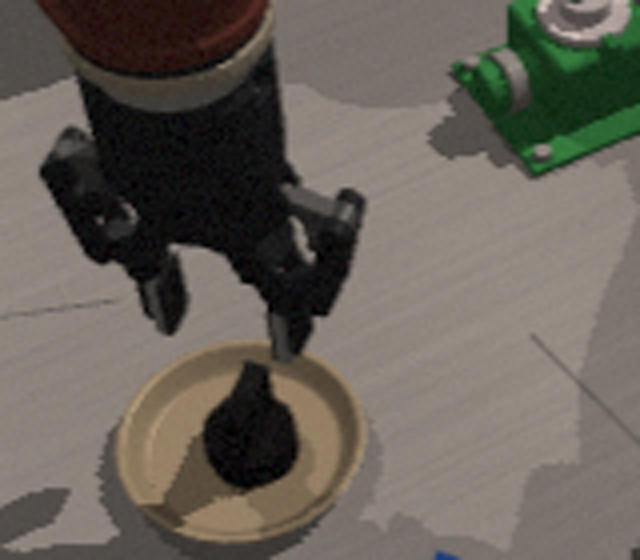

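View pics/wrist8.png

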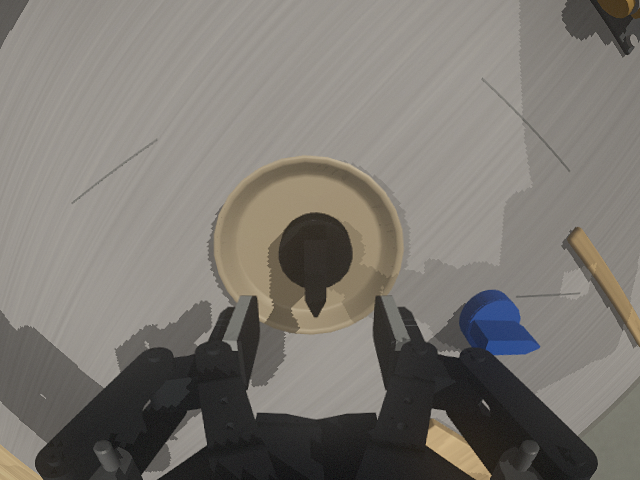

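The bar lies centred and upright between the jaws in the wrist view (axis near (315,250), nose at (316,313)). One quick refinement before descending.

```bash
cat > knob.py <<'E'
import sys
from h import *
c=load(sys.argv[1]);gx,gy=map(float,sys.argv[2:4])
P=pts(c,True);z=P[...,2];p=c['p'].astype(int)
d=(np.hypot(P[...,0]-gx,P[...,1]-gy)<45)&(z<70)&(p.max(-1)<75)&(z>7)
b=P[d&(z>45)];r=cv2.minAreaRect(b[:,:2].astype(np.float32))
u,s,vt=np.linalg.svd(b[:,:2]-b[:,:2].mean(0),full_matrices=False);v=vt[0]*np.sign(vt[0]@[.6,-.8])
print('bar rect',r,'yaw',np.degrees(np.arctan2(v[1],v[0])),'axis from bar',np.array(r[0])-3.5*v, 'z',np.median(b[:,2]))
m=d.astype(np.uint8);cn=max(cv2.findContours(m,0,cv2.CHAIN_APPROX_NONE)[0],key=cv2.contourArea)[:,0]
q=plane(c,cn[:,0],cn[:,1],23.,True)[:,:2];ctr=q.mean(0)
for _ in range(20):
    R=np.hypot(*(q-ctr).T);k=abs(R-23)<2
    x=np.linalg.lstsq(np.c_[2*q[k],np.ones(k.sum())],(q[k]**2).sum(1),rcond=None)[0];ctr=x[:2]
print('skirt',ctr,np.sqrt(x[2]+ctr@ctr),k.sum())
E
python3 knob.py wrist8 442 -143
```

```text
bar rect ((444.0318298339844, -146.3229217529297), (11.615904808044434, 47.30457305908203), 41.60014343261719) yaw -48.130580725346135 axis from bar [ 441.69580665 -143.71658415] z 49.607517937054084
skirt [ 440.32828901 -141.81786046] 23.096304934570306 197
```

Request:
{"method": "move_arm", "body": {"plan": [[0.02,0.001,-0.001,0,0.05],[0.02,0,0,0,0.05],[0.018,0,0,0,0.05],[0.009,0,0,0,0.05],[0,0,0,0,0.05],[0,0,0,0,0.03],[0,0,0,0,0.0]]}}

```text
time: 3.63
eef_pos: [441.6, -143.0, 36.6]
eef_rot: [-0.25, 0.661, 0.249, 0.662]
contact_force: [0.3, -0.2, -0.0]
finger_gap: 26.9
```

Request:
{"method": "move_arm", "body": {"plan": [[0,0,0,0,0.0],[0,0,0,0,0.0],[0,0,0,0,0.0],[0,0,0,0,0.0]]}}

```text
time: 3.97
eef_pos: [441.9, -143.1, 36.8]
eef_rot: [-0.25, 0.661, 0.248, 0.662]
contact_force: [-0.9, 0.3, 7.0]
finger_gap: 10.7
```

Request:
{"method": "move_arm", "body": {"plan": [[-0.01,0,0,0,0.0],[-0.02,0,0,0,0.0],[-0.03,0,0,0,0.0],[-0.035,0,0,0,0.0],[-0.03,0,0,0,0.0],[0,0,0,0,0.0],[0,0,0,0,0.0]]}}

```text
time: 4.55
eef_pos: [442.0, -143.1, 163.1]
eef_rot: [-0.251, 0.661, 0.248, 0.663]
contact_force: [-0.7, -0.6, -0.9]
finger_gap: 10.8
```

```bash
python3 snap.py 9 side scene;python3 snap.py 10 wrist; python3 - <<'E'
from h import *
crop(load('scene9'),180,120,320,260,4,'s9.png')
crop(load('side9'),230,180,370,320,4,'d9.png')
a=cv2.imread('pics/s9.png');b=cv2.imread('pics/d9.png');w=cv2.resize(cv2.imread('pics/wrist10.png')[200:440,160:480],None,fx=.01+1.5,fy=1.5)
cv2.imwrite('pics/c9.png',cv2.resize(np.hstack([a,b]),(800,400)))
E
```

```text
4.6 [ 440.7 -142.5  161.1] [-0.2495  0.6614  0.2487  0.6621] [-0.3  0.1 -1.3] 10.972816176319844 0.034153514944186225
4.65 [ 440.  -142.1  159.8] [-0.2488  0.662   0.2493  0.6616] [ 0.4  0.2 -0.7] 11.132049982731354 0.022733194584718723
```

View pics/c9.png

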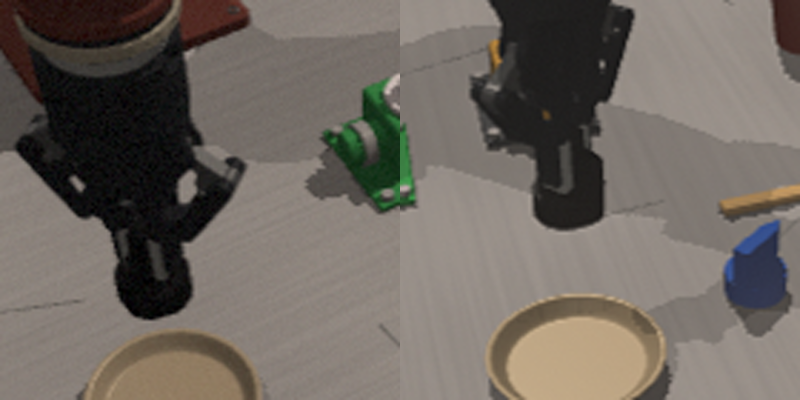

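View pics/wrist10.png

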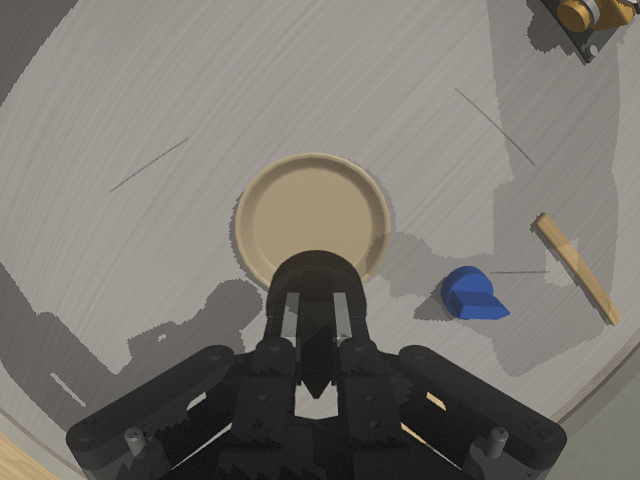

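Knob lifted and held between the pads (wrist: skirt 268–366 px wide, nose at (316,395)). I'll measure its pose in the tool frame from wrist depth.

```bash
cat > inhand.py <<'E'
from h import *
from cell import robot,calibration,camera
from scipy.spatial.transform import Rotation as Ro
from scipy.optimize import least_squares
for i in range(2):
    s=robot.sense();c=calibration('wrist');p,d=camera('wrist');c=dict(c,p=p,d=d)
    M=Ro.from_quat(s['eef_rot']).as_matrix();P=(pts(c,True)-s['eef_pos'])@M
    k=(p.max(-1)<75)&(abs(P[...,2])<26)&(abs(P[...,1])<30)&(P[...,0]>5)&(P[...,0]<45)
    q=P[k];h=np.histogram(q[:,0],bins=range(4,46,2));print(dict(zip(h[1].tolist(),h[0].tolist())))
    side=q[(q[:,0]>16)&(q[:,0]<30)]
    R=least_squares(lambda x:np.hypot(side[:,1]-x[0],side[:,2]-x[1])-23,[0,0],loss='soft_l1').x
    Rr=least_squares(lambda x:np.hypot(side[:,1]-x[0],side[:,2]-x[1])-x[2],[0,0,23],loss='soft_l1').x
    print('axis in tool y,z',R,'free',Rr,len(side),'bottom x',np.percentile(side[:,0],99),np.percentile(q[:,0],99.5))
    top=(p.max(-1)<75)&(abs(P[...,2])<8)&(P[...,0]<5)&(P[...,0]>-25)&(P[...,1]<-12)&(P[...,1]>-40)
    t=P[top];print('nose',len(t),t.min(0) if len(t) else '', np.median(t,0) if len(t) else '')
    print(s['time'],s['eef_pos'].round(2))
E
python3 inhand.py
```

```text
{4: 47, 6: 83, 8: 60, 10: 55, 12: 88, 14: 1695, 16: 313, 18: 149, 20: 128, 22: 138, 24: 146, 26: 122, 28: 140, 30: 90, 32: 30, 34: 0, 36: 0, 38: 0, 40: 0, 42: 0}
axis in tool y,z [-1.20467461 -1.11647282] free [-0.05534649 -1.10885822 21.99293182] 1136 bottom x 29.879385323148227 32.28273450191915
nose 588 [-14.39836472 -28.25315034  -6.69153586] [-12.8320101  -17.6691383   -1.00774961]
4.7 [ 439.54 -141.85  159.06]
{4: 54, 6: 80, 8: 49, 10: 54, 12: 88, 14: 1685, 16: 326, 18: 150, 20: 128, 22: 144, 24: 142, 26: 115, 28: 132, 30: 104, 32: 23, 34: 0, 36: 0, 38: 0, 40: 0, 42: 0}
axis in tool y,z [-1.18485182 -1.10293764] free [ 0.0334891  -1.08379554 21.93251674] 1137 bottom x 29.803358706169064 32.37485688493395
nose 598 [-14.14698495 -28.37059627  -6.63596506] [-12.82035123 -17.41323602  -0.97953078]
4.75 [ 439.4  -141.81  158.73]
```

Request:
{"method": "move_arm", "body": {"plan": [[-0.013,0.02,0.027,0,0.0],[-0.013,0.02,0.027,0,0.0],[0,0.02,0.027,0,0.0],[0,0.02,0.027,0,0.0],[0,0.02,0.027,0,0.0],[0,0.02,0.027,0,0.0],[0,0.02,0.027,0,0.0],[0,0.02,0.027,0,0.0]]}}

```text
time: 5.47
eef_pos: [496.8, 122.0, 184.9]
eef_rot: [-0.249, 0.663, 0.249, 0.661]
contact_force: [1.6, 0.4, -0.8]
finger_gap: 11.1
```

Request:
{"method": "move_arm", "body": {"plan": [[0,0.02,0.027,0,0.0],[0,0.02,0.027,0,0.0],[0,0.003,0.002,-0.104,0],[0,0,0,-0.104,0],[0,0,0,-0.104,0],[0,0,0,-0.104,0],[0,0,0,-0.104,0],[0,0,0,0,0]]}}

```text
time: 6.13
eef_pos: [510.4, 189.5, 184.7]
eef_rot: [-0.412, 0.576, 0.412, 0.574]
contact_force: [0.3, 0.0, -0.4]
finger_gap: 10.7
```

Request:
{"method": "move_arm", "body": {"plan": [[0,0,0,0,0.0],[0,0,0,0,0.0],[0,0,0,0,0]]}}

```text
time: 6.38
eef_pos: [511.0, 189.5, 185.8]
eef_rot: [-0.41, 0.576, 0.41, 0.576]
contact_force: [0.4, -0.4, -1.3]
finger_gap: 10.6
```

```bash
python3 inhand.py; python3 snap.py 11 wrist; python3 snap.py 12 scene side wrist
```

```text
{4: 48, 6: 82, 8: 58, 10: 56, 12: 75, 14: 1706, 16: 337, 18: 130, 20: 150, 22: 122, 24: 139, 26: 143, 28: 121, 30: 100, 32: 26, 34: 0, 36: 0, 38: 0, 40: 0, 42: 0}
axis in tool y,z [-0.81331263 -0.47881423] free [ 0.42241894 -0.45784084 21.91925771] 1142 bottom x 29.823142195800767 32.39937049309542
nose 572 [-14.26295726 -28.03527828  -6.09160549] [-12.74585862 -17.39501703  -0.42824394]
6.3833 [511.   189.46 185.83]
{4: 40, 6: 87, 8: 56, 10: 53, 12: 88, 14: 1696, 16: 337, 18: 133, 20: 141, 22: 130, 24: 155, 26: 128, 28: 114, 30: 105, 32: 30, 34: 0, 36: 0, 38: 0, 40: 0, 42: 0}
axis in tool y,z [-0.84945923 -0.55146493] free [ 0.30853832 -0.52955601 21.9836294 ] 1138 bottom x 29.883848962751014 32.47022113243398
nose 573 [-14.18339198 -28.16922621  -6.066484  ] [-12.73047776 -17.25116327  -0.42172324]
6.4333 [511.07 189.47 186.  ]
6.4833 [511.2 189.5 186.2] [-0.4105  0.5758  0.4105  0.5757] [-0.3 -0.1 -1.1] 10.928197190118777 0.005365847353818967
6.6333 [511.2 189.5 186.4] [-0.4107  0.5756  0.4107  0.5756] [-1.   0.3 -1.6] 11.126885456242801 0.0029041778335144788
```

View pics/wrist12.png

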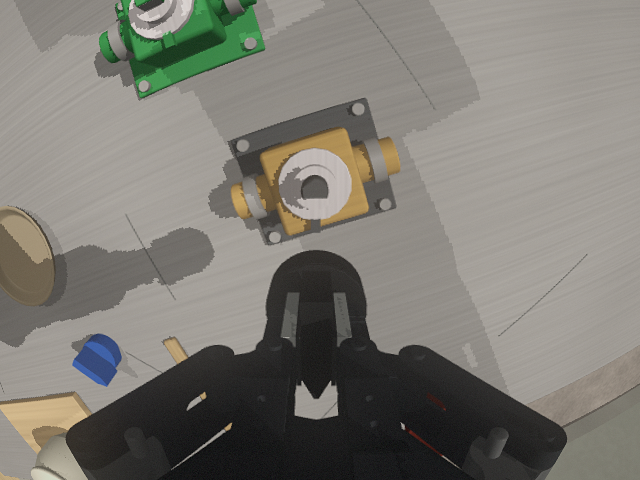

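The stem is at (315,188) in the wrist view, flat facing image-down toward the nib, which matches the nose direction. Measuring it in the tool frame.

```bash
cat > stem.py <<'E'
import sys
from h import *
from cell import robot,calibration,camera
from scipy.spatial.transform import Rotation as Ro
from scipy.optimize import least_squares
for i in range(2):
    s=robot.sense();c=calibration('wrist');p,d=camera('wrist');c=dict(c,p=p,d=d)
    M=Ro.from_quat(s['eef_rot']).as_matrix();W=pts(c,True);T=(W-s['eef_pos'])@M
    z=W[...,2];near=np.hypot(W[...,0]-477,W[...,1]-201)<45
    m=(near&(z>82)&(z<92)).astype(np.uint8)
    cn=max(cv2.findContours(m,0,cv2.CHAIN_APPROX_NONE)[0],key=cv2.contourArea)[:,0]
    q=((plane(c,cn[:,0],cn[:,1],np.median(z[m>0])+0.5,True)-s['eef_pos'])@M)[:,1:]
    def dres(x):
        e=q-x[:2];return np.maximum(np.hypot(*e.T)-x[3],e@[-np.cos(x[2]),np.sin(x[2])]-x[4])
    b=min((least_squares(dres,[*q.mean(0),a,8.5,4.2],loss='soft_l1') for a in (-.4,-.2,0,.2,.4)),key=lambda r:r.cost).x
    print('stem tool y,z',b[:2],'flat off -y (deg)',np.degrees(b[2]),b[3:],'ztop',np.median(z[m>0]))
    k=near&(abs(z-71)<2.5);kk=T[k];print(' shoulder',k.sum(),(kk.min(0)+kk.max(0))/2,np.ptp(kk,axis=0))
    w=near&(abs(z-60)<3.5)&(p.min(-1)>110);w=T[w];print(' collar bbox ctr',((np.percentile(w,.5,axis=0)+np.percentile(w,99.5,axis=0))/2)[1:],np.ptp(w,axis=0)[1:])
    r=T[near&(z>56.8)&(z<66)];e=r[:,1:]-b[:2];R=np.hypot(*e.T);n=e[(R>28.5)&(R<36.5)]
    print(' nib',len(n),n.mean(0) if len(n) else '',np.degrees(np.arctan2(n.mean(0)[1],-n.mean(0)[0])) if len(n) else '')
print(s['time'],s['eef_pos'])
if len(sys.argv)>1: crop(c,240,130,400,250,5,sys.argv[1])
E
python3 stem.py w13.png
```

```text
stem tool y,z [37.111318   -1.51397943] flat off -y (deg) -0.0759212552985922 [8.62097885 4.58957822] ztop 85.40337308115296
 shoulder 986 [115.39358481  36.63159247  -1.79139941] [ 4.91177062 30.36503305 29.57963935]
 collar bbox ctr [36.81290968 -1.19056654] [60.58342479 51.45027196]
 nib 98 [-32.05634071   0.69964058] 1.2503014434655286
stem tool y,z [37.19277933 -1.44807539] flat off -y (deg) -0.0751185454805342 [8.65677952 4.66569652] ztop 85.45457573846701
 shoulder 990 [115.38058168  36.67977827  -1.74356032] [ 4.861465   30.45898658 29.62844083]
 collar bbox ctr [36.90000547 -1.18462836] [60.64402659 51.37978066]
 nib 98 [-32.16373307   0.63129817] 1.124436550581896
6.7333 [511.24661178 189.53916679 186.36618017]
```

View pics/w13.png

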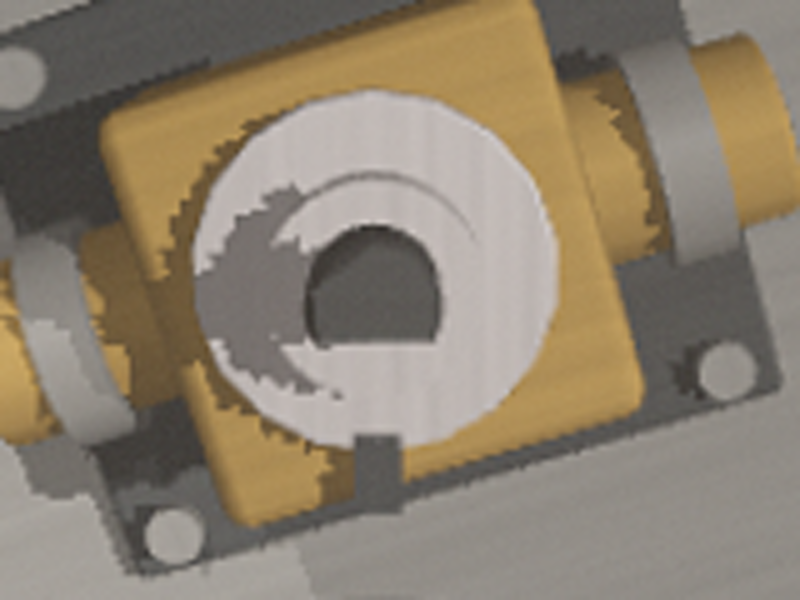

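Request:
{"method": "move_arm", "body": {"plan": [[0.006,0.019,-0.001,0,0.0],[0.02,0.019,0,0,0.0],[0.02,0,0,0,0.0],[0,0,0,0,0],[0,0,0,0,0],[0,0,0,0,0]]}}

```text
time: 7.28
eef_pos: [475.9, 201.0, 141.4]
eef_rot: [-0.411, 0.575, 0.411, 0.576]
contact_force: [0.9, 1.2, -0.0]
finger_gap: 10.9
```

```bash
python3 snap.py 14 scene side wrist; python3 inhand.py|grep axis; python3 - <<'E'
from h import *
a=load('scene14')['p'][150:240,345:435,::-1];b=load('side14')['p'][165:240,240:315,::-1]
cv2.imwrite('pics/c14.png',np.hstack([cv2.resize(a,(400,400),interpolation=2),cv2.resize(b,(400,400),interpolation=2)]))
E
```

```text
7.3833 [476.5 201.1 141.9] [-0.4111  0.5747  0.4104  0.5765] [ 0.3 -0.1 -0.4] 11.191652863087144 0.0019021303038244447
axis in tool y,z [-0.82655614 -0.53327251] free [ 0.08194519 -0.52805996 22.20623191] 1165 bottom x 29.876634331288525 32.535551647604045
axis in tool y,z [-0.83404886 -0.52645457] free [ 0.54051049 -0.53713861 21.79719949] 1178 bottom x 29.861871825446936 32.591007605464036
```

View pics/c14.png

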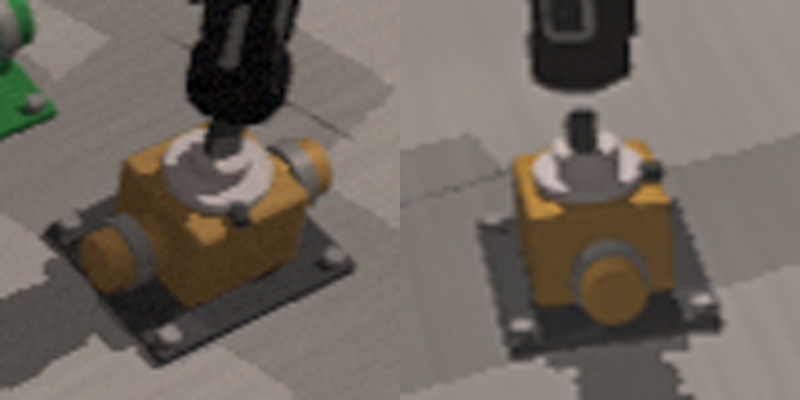

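View pics/wrist14.png

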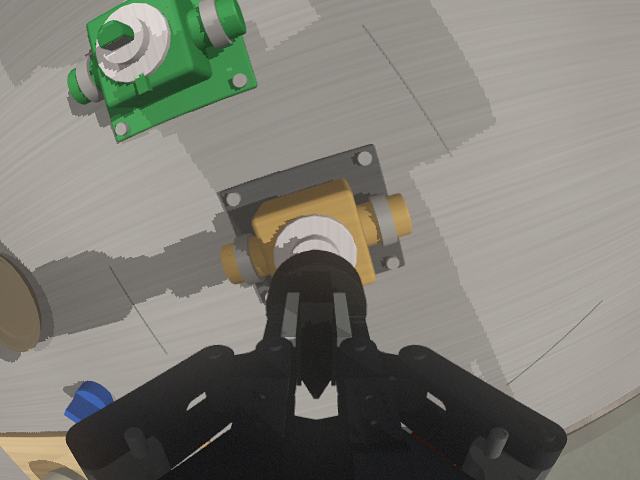

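```bash
python3 - <<'E'
from h import *
for n in ['scene14','side14']:
    c=load(n);p=c['p'].astype(int);P=pts(c);z=P[...,2]
    near=np.hypot(P[...,0]-476.5,P[...,1]-201)<40
    col=near&(z>57)&(z<67)&(p.min(-1)>85)&(np.ptp(p,axis=-1)<45)
    st=near&(z>75)&(z<90)&(p.max(-1)<110)
    kn=(p.max(-1)<60)&near&(z>110)&(z<125)
    o=-c['R'].T@c['t'];
    for name,m,zz,r in [('collar',col,62,26),('stem',st,82,9),('skirt',kn,118,23)]:
        v,u=np.nonzero(m)
        # per-row extents; take widest
        L,Rr=np.percentile(u,1),np.percentile(u,99)
        uc=(L+Rr)/2
        pc=proj(c,np.array([476.5,201,zz]));sc=c['K'][0,0]/((np.array([476.5,201,zz])@c['R'].T+c['t'])[2])
        print(n,name,m.sum(),'width mm',(Rr-L+1)/sc,'offset mm along cam x',(uc-pc[0])/sc)
    print('cam x in world',c['R'][0].round(2))
E
```

```text
scene14 collar 121 width mm 50.11564160129414 offset mm along cam x 1.0343198557423197
scene14 stem 56 width mm 18.625295494922202 offset mm along cam x 0.820425178044809
scene14 skirt 119 width mm 45.73761865884058 offset mm along cam x 0.9615010102851859
cam x in world [0.54 0.84 0.02]
side14 collar 84 width mm 49.76635544613987 offset mm along cam x -0.7423423350994022
side14 stem 44 width mm 14.78527131710356 offset mm along cam x -1.789140098448157
side14 skirt 87 width mm 43.57478324092332 offset mm along cam x 0.8055959176766999
cam x in world [ 0.96 -0.27 -0.01]
```

Scene agrees to 0.1 mm across. Side hints the knob is 0.3–1.5 mm toward the nose, so I'll nudge 0.5 mm back and descend to just short of touching, then go gently.

Request:
{"method": "move_arm", "body": {"plan": [[0.01,0.0005,0,0,0.0],[0.008,0,0,0,0.0],[0,0,0,0,0.0],[0,0,0,0,0],[0.002,0,0,0,0],[0,0,0,0,0]]}}

```text
time: 8.03
eef_pos: [474.4, 201.1, 120.0]
eef_rot: [-0.411, 0.576, 0.411, 0.575]
contact_force: [-0.9, -0.6, -0.9]
finger_gap: 10.9
```

Request:
{"method": "move_arm", "body": {"plan": [[0.002,0,0,0,0],[0,0,0,0,0],[0.002,0,0,0,0],[0,0,0,0,0]]}}

```text
time: 8.37
eef_pos: [474.5, 201.1, 116.1]
eef_rot: [-0.411, 0.575, 0.411, 0.576]
contact_force: [1.0, -0.6, -0.7]
finger_gap: 10.7
```

Request:
{"method": "move_arm", "body": {"plan": [[0,0,0,0,0],[0,0,0,0,0],[0,0,0,0,0],[0,0,0,0,0]]}}

```text
time: 8.7
eef_pos: [474.5, 201.1, 116.4]
eef_rot: [-0.411, 0.575, 0.411, 0.576]
contact_force: [-0.1, 0.4, -0.6]
finger_gap: 10.8
```

```bash
python3 snap.py 15 scene side wrist; python3 - <<'E'
from h import *
a=load('scene15')['p'][150:240,345:435,::-1];b=load('side15')['p'][165:240,240:315,::-1]
cv2.imwrite('pics/c15.png',np.hstack([cv2.resize(a,(400,400),interpolation=2),cv2.resize(b,(400,400),interpolation=2)]))
E
```

```text
8.8 [474.5 201.1 116.4] [-0.4109  0.5755  0.4108  0.5755] [ 1.   0.6 -1.4] 11.06720562750297 0.000988333750678402
```

View pics/c15.png

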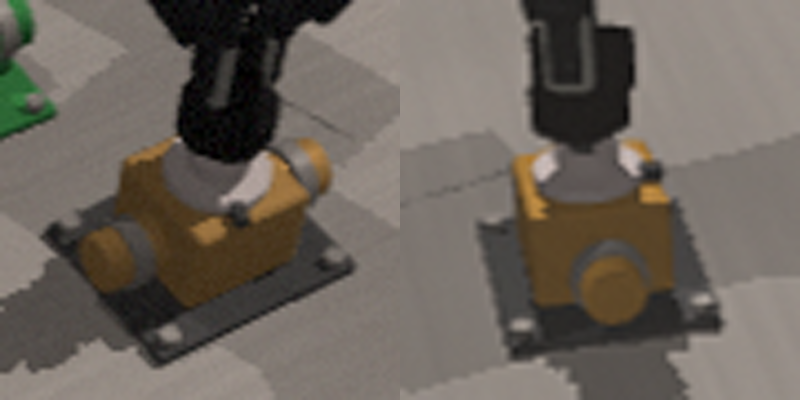

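No contact force, and the underside is at about the stem top. The measured tool position (474.5,201.1) is within 0.7 mm of the target (475.2,201.0). I'll continue gently, with a small correction.

Request:
{"method": "move_arm", "body": {"plan": [[0.002,-0.0005,0,0,0],[0,0,0,0,0],[0.001,0,0,0,0],[0,0,0,0,0]]}}

```text
time: 9.18
eef_pos: [475.0, 200.9, 113.1]
eef_rot: [-0.411, 0.576, 0.411, 0.575]
contact_force: [1.3, -0.4, -1.0]
finger_gap: 10.8
```

Request:
{"method": "move_arm", "body": {"plan": [[0.002,0,0,0,0],[0,0,0,0,0],[0.001,0,0,0,0],[0,0,0,0,0]]}}

```text
time: 9.52
eef_pos: [475.0, 200.9, 110.2]
eef_rot: [-0.411, 0.575, 0.411, 0.576]
contact_force: [0.7, 0.1, -0.6]
finger_gap: 10.6
```

Request:
{"method": "move_arm", "body": {"plan": [[0.002,0,0,0,0],[0,0,0,0,0],[0.002,0,0,0,0],[0,0,0,0,0]]}}

```text
time: 9.85
eef_pos: [475.0, 200.9, 106.0]
eef_rot: [-0.411, 0.575, 0.411, 0.576]
contact_force: [1.7, -0.1, -0.8]
finger_gap: 10.9
```

Request:
{"method": "move_arm", "body": {"plan": [[0.001,0,0,0,0],[0,0,0,0,0],[0.001,0,0,0,0],[0,0,0,0,0]]}}

```text
time: 10.18
eef_pos: [475.0, 200.9, 104.2]
eef_rot: [-0.411, 0.575, 0.411, 0.576]
contact_force: [1.0, -0.9, -0.3]
finger_gap: 10.8
```

Request:
{"method": "move_arm", "body": {"plan": [[0.001,0,0,0,0],[0,0,0,0,0],[0.001,0,0,0,0],[0,0,0,0,0],[0,0,0,0,0]]}}

```text
time: 10.6
eef_pos: [475.2, 201.0, 102.8]
eef_rot: [-0.411, 0.575, 0.411, 0.576]
contact_force: [-0.2, -1.5, 4.4]
finger_gap: 11.1
```

```bash
python3 snap.py 16 scene side wrist; python3 - <<'E'
from h import *
a=load('scene16')['p'][150:240,345:435,::-1];b=load('side16')['p'][165:240,240:315,::-1]
cv2.imwrite('pics/c16.png',np.hstack([cv2.resize(a,(400,400),interpolation=2),cv2.resize(b,(400,400),interpolation=2)]))
E
```

```text
10.7 [475.1 201.  102.8] [-0.4109  0.5754  0.4108  0.5756] [-0.9 -0.8  5.7] 11.127863087379772 0.002320269855069623
```

View pics/c16.png

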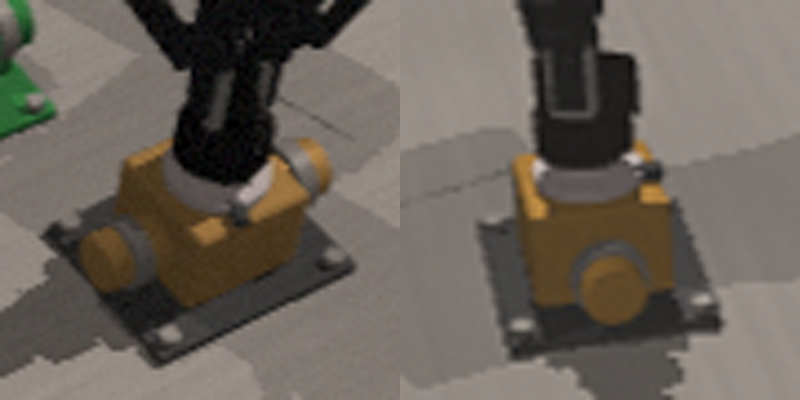

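Contact came at TCP z = 102.8 mm, just where the shoulder was expected, and the knob is down on the collar in both views. Pressing now.

Request:
{"method": "move_arm", "body": {"plan": [[0.001,0,0,0,0],[0,0,0,0,0],[0.001,0,0,0,0],[0,0,0,0,0],[0.001,0,0,0,0],[0,0,0,0,0]]}}

```text
time: 11.25
eef_pos: [475.2, 201.0, 99.9]
eef_rot: [-0.411, 0.575, 0.411, 0.576]
contact_force: [-2.0, -1.1, 6.6]
finger_gap: 11.2
```

Request:
{"method": "move_arm", "body": {"plan": [[0.001,0,0,0,0],[0,0,0,0,0],[0.001,0,0,0,0],[0,0,0,0,0],[0.001,0,0,0,0],[0,0,0,0,0]]}}

```text
time: 11.75
eef_pos: [475.2, 201.0, 97.1]
eef_rot: [-0.411, 0.575, 0.411, 0.576]
contact_force: [-1.9, -0.9, 8.0]
finger_gap: 10.9
```

Request:
{"method": "move_arm", "body": {"plan": [[0.001,0,0,0,0],[0,0,0,0,0],[0.001,0,0,0,0],[0,0,0,0,0],[0,0,0,0,0]]}}

```text
time: 12.17
eef_pos: [475.5, 201.1, 96.6]
eef_rot: [-0.411, 0.575, 0.411, 0.576]
contact_force: [-6.4, -1.8, 17.8]
finger_gap: 10.8
```

Request:
{"method": "move_arm", "body": {"plan": [[0.0005,0,0,0,0],[0,0,0,0,0],[0,0,0,0,0]]}}

```text
time: 12.42
eef_pos: [475.5, 201.1, 96.5]
eef_rot: [-0.411, 0.575, 0.411, 0.576]
contact_force: [-7.6, -3.7, 21.7]
finger_gap: 10.8
```

The force jumped from 8 to 22 N with no more travel, so this is the hard stop. Final look before handing in.

```bash
python3 snap.py 17 scene side wrist; python3 inhand.py; python3 - <<'E'
from h import *
a=load('scene17')['p'][150:240,345:435,::-1];b=load('side17')['p'][165:240,240:315,::-1]
cv2.imwrite('pics/c17.png',np.hstack([cv2.resize(a,(400,400),interpolation=2),cv2.resize(b,(400,400),interpolation=2)]))
E
```

```text
12.5167 [475.6 201.1  96.6] [-0.4111  0.5752  0.4107  0.5757] [-7.2 -2.4 21.7] 11.066892388655868 0.0007634383764179554
{4: 45, 6: 88, 8: 55, 10: 51, 12: 110, 14: 1727, 16: 300, 18: 135, 20: 161, 22: 131, 24: 140, 26: 126, 28: 131, 30: 91, 32: 35, 34: 0, 36: 2, 38: 0, 40: 0, 42: 0}
axis in tool y,z [-0.73105695 -0.70114562] free [ 0.32560814 -0.70296829 22.07459754] 1124 bottom x 29.856549307263812 32.58189273958139
nose 571 [-14.45976441 -27.13798329  -6.08624832] [-12.74124011 -17.37026804  -0.42092562]
12.5667 [475.55 201.14  96.55]
{4: 59, 6: 85, 8: 51, 10: 57, 12: 108, 14: 1724, 16: 310, 18: 143, 20: 137, 22: 144, 24: 133, 26: 129, 28: 119, 30: 98, 32: 36, 34: 0, 36: 1, 38: 0, 40: 0, 42: 0}
axis in tool y,z [-0.71857272 -0.62932768] free [ 0.37885982 -0.63986708 22.03965174] 1115 bottom x 29.772094113762044 32.5416416949889
nose 567 [-14.64758877 -27.5401658   -6.08283741] [-12.73911324 -17.38470915  -0.41105733]
12.6167 [475.55 201.13  96.56]
```

View pics/c17.png

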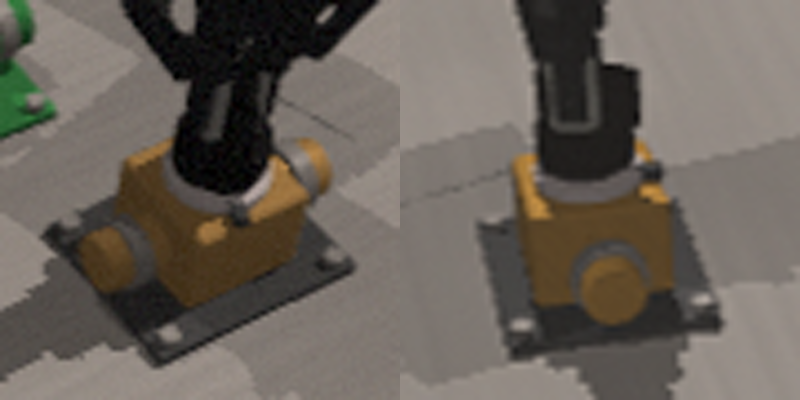

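View pics/wrist17.png

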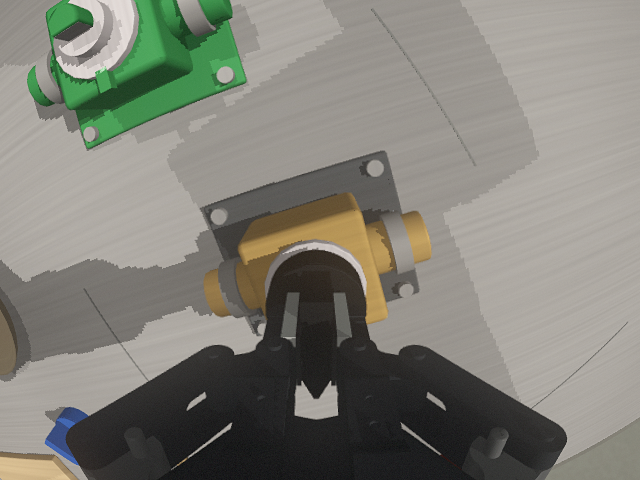

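```bash
python3 -c "
from cell import robot
print(robot.hand_in());s=robot.sense();print(s['time'],s['eef_pos'],s['contact_force'])"
```

```text
the job is handed in; nothing more can be done
None
the job is handed in; nothing more can be done
```

The black knob is fully home on the brass valve's stem, and I handed the job in at about 12.6 s with the arm still pressing the stem down. `hand_in()` gives no verdict.

I gripped the knob by its bar in the dish, lifted it, and measured the stem's flat and the knob in the same wrist view. I then turned the knob to the flat's direction (about -19°) and lowered it onto the stem.

**Last checks**
- **Fit:** the knob slid down over the stem without resistance and touched the shoulder at a tool height of 102.8 mm, where I expected it. The flat and nose lined up to about 1°. The knob did not shift in the grip or tilt.
- **Press:** from there it went down about 6.3 mm. At that point the force jumped from 8 to 22 N with no further travel, so I take this as the hard stop. The 0.7 mm short of the nominal 7 mm is within how well the contact height is known.
- **Collar and other objects:** the collar nib looks unchanged in the final pictures. The arm never came near the jar, cup or stick, but I did not measure their final positions.

**What disagreed**
- **Camera offset:** in the wrist camera the knob appeared 0.5–1.1 mm off the jaw centre, and heights read about 1.5 mm low. I worked from the difference between knob and stem to cancel this.
- **Side camera:** before insertion it suggested the knob was 0.3–1.5 mm too far toward the nose, so I nudged it back.
- **Sideways push:** about 8 N of side force remained at the end.

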